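Open the ingredient drum

TASK

Open the white ingredient drum: unscrew its orange lid anticlockwise (seen from above) about two and a half turns, best by pushing one of its black ears round and round, until the threads let go; do not tear it off by force. Then lift the lid off, best by the fin on its top, and set it down gently, right way up and flat, on the floor of the shallow metal tray. Leave all the other things where they are, the cup in the tray too.

Things in the scene. Friction and masses are not known exactly. Their poses are not given: they have to be found in the camera images.
- drum: White round plastic drum fixed to the table in a steel strap: 176 mm diameter up to 84 mm height, then a shoulder that tapers to a threaded neck (74 mm over the threads, top at 145 mm). Origin: centre of the underside, on the table; z up. Right-hand thread: turned anticlockwise from above, the lid rises 8.5 mm a turn.
- lid: Orange screw lid on the drum's neck, 88 mm diameter, 0.35 kg, shut at the start. Origin: centre of its lower rim, then 109 mm above the table; z up along its axis. Flat top 44 mm above the origin. Two black ears, 14 mm thick, stick out along the lid's x axis both ways, from its side to 85 mm from the axis, 10 to 36 mm above the origin; there is free space beside and around them. Yaw can be anything.
- lid_fin (a point): Centre of the top edge of the black grip fin on the lid's top: 50 mm long along the lid's y axis, 14 mm thick (along x), 44 to 66 mm above the lid's origin. The lid turns easily (a few N pushed sideways on an ear, about 65 mm from the axis), stays where it is left, and is free after about 2.45 turns, 21 mm up. Stop by 2.7 turns: farther on it can drop and tilt a little.
- tray: Shallow open aluminium tray fixed to the table, 260 mm along its x axis, 180 mm along y, rim 12 mm high, walls and floor 4 mm thick. Origin: centre of its underside; z up. The steel cup stands in the half with negative x; the half with positive x is free.
- tray_in (a point): Centre of the tray's inner floor (4 mm above the table), axes as the tray's.
- cup: Loose steel cup, 64 mm diameter, 55 mm tall, standing in the tray; leave it. Origin: centre of its underside.
- brush: Loose pastry brush 200 mm long lying on the table along its x axis, between drum and tray; leave it.
- spatula: Loose spatula 250 mm long lying flat, along its x axis, at the robot's right; leave it.
- bowl: Loose steel bowl, 160 mm diameter, 70 mm tall, at the robot's left; leave it. Origin: centre of its underside.
- bottle: Loose yellow plastic bottle with a red cap, 64 mm diameter, 190 mm tall, at the robot's left; leave it. Origin: centre of its underside.
- jar: Loose amber jar with a steel cap, 76 mm diameter, 100 mm tall, at the robot's right; leave it. Origin: centre of its underside.
- rolling_pin: Loose wooden rolling pin, 50 mm thick, 340 mm long along its y axis, at the back; leave it.
Things that resemble listed ones, but are neither listed nor needed, are in the scene too. What is shaped like the lid but turquoise is not meant.

How it is judged:
By the outcome, as a careful person would: the job done as asked, in the order asked, and still so for the second after the job is handed in, with the robot touching nothing.
It also fails if it takes over 70 s, if anything falls off the work surface, if the arm or the gripper's body presses on something with over 40 N, if the wrist force passes 120 N, or if a joint passes its speed limit or range.

ROBOT

A 6-joint arm with a two-finger parallel gripper is mounted at the origin on the work surface. World frame = base frame: x ahead of the robot, y to its left, z up, the work surface at z = 0. Lengths are in mm, angles in rad, forces in N, time in s.
With the tool pointing down it reaches from about 250 to 725 mm from the base axis. Payload 9.7 kg.
Tool frame: the origin (TCP) lies at the very end of the fingers, on their centre line; the grasp point (between the pads) lies 19 mm behind it (env.pinch_z is the z of the grasp point in the tool frame, in mm); z points along the fingers, y is the line along which they close (so a half turn about z gives the same grasp; the last joint's range is limited). The gripper opens to 85 mm and grips with 20 to 120 N. Pads are 22 mm wide; open, the fingers measure 114 mm over their backs; the gripper's body (76 mm by 85 mm) begins 54 mm behind the grasp point. The pads swing forward as they close: fully open they stand 13 mm farther back than shut.
Start: joints at [1.305, 0.087, 0.176, 1.66, 0, 1.571], TCP at [144.472, 530.683, 231.284] pointing down, gripper open.
Joint ranges: [-3.13, 3.13], [-0.85, 1.81], [-1.15, 1.24], [-2.2, 2.28], [-1.44, 1.52], [-3.14, 3.14]. Speed limits (rad/s): [2.22, 2.22, 2.57, 3.14, 3.14, 3.14].

INTERFACE

Orientations are given as a unit quaternion [x, y, z, w].
In Python, from station import env, cams gives the robot as it stands.
- The arm moves only by the shell command python3 -m jog 'ROWS' [FORCE]. ROWS is JSON, a list of rows, each an object of numbers: "ax", "ay", "az": the turn, a rotation vector about the tool's x, y, z in units of 60 degrees (1.0 is 60 degrees); "dx", "dy", "dz": the shift along the tool's x, y, z in units of 0.12 m (1.0 is 0.12 m); "grip": the opening, from -1 (shut) to 1 (fully open). A call has 1 to 5 rows; each row shifts and turns the commanded pose from where the row before left it, along the tool's axes as they then stand; what a row does not reach is not made up. A row lasts 1/10 s, in which the tool goes at most 50 mm and 8.59 degrees, less where a joint would pass 70% of its speed; a pose out of reach is approached as far as the arm can. A call with a number of a shift or a turn outside -1 to 1 is refused whole. A call with a gripper value outside its range is refused whole. The fingers move at their own pace and stop on an object; FORCE is the grip in N (left out, the last holds). Time passes only in rows, so rows that do not move let the fingers close. It gives the time, the measured TCP pose, the force, the opening and the grip force at its end, in the units of the state.
- env.observe(): the state, without advancing time (a new reading comes with each control period).
- cams.capture(name): name is "scene" or "top"; returns (picture, depth): 400x640x3 uint8, red, green, blue; 400x640 float32, mm along the optical axis (not along the pixel's ray), 0 where there is no reading.
- cams.camera_model(name): a dict with "mtx" (3x3 intrinsics, pixels), "camera_from_world" (4x4, takes a point from world to camera coordinates). Camera axes: x right, y down, z forward; pixel columns grow to the right and rows downward; lengths in mm; the calibration is good to about 2 mm. A picture is of the moment at which its call begins. camera_model takes no time and is no camera call.
- env.job_done(): hands the job in; it is judged then, once.
The state is a dict: "t": time; "qpos": joint angles; "joint_vel": joint speeds; "joint_efforts": joint torques, N m; "tcp_pos": TCP position; "tool_rot": TCP orientation; "contact_force": force on the tool from outside, world axes, zero at the start; "torque": the same for the moment, N m; "gripper_width": opening from 0.0 (shut) to 1.0 (fully open); "gripper_force": force on a finger pad.
Only numpy, scipy, OpenCV 4.12 (cv2) and the standard library are available. Lean on these libraries where they do the work, as an engineer would, in place of code of your own. Each camera call takes 0.05 s, during which the arm holds its last target. There are 200 camera calls.

## Working session

There is one attempt and no reset: what is moved stays moved. The work goes in short steps, Python scripts to look and compute and a shell command to move; the robot and the scene stay as the last step left them, time stands still between calls to the robot, and variables do not carry over. Pictures are saved under pics/ and viewed, at most 10 in all, crops included, and the job is handed in when it is done.

```bash
ls; mkdir -p pics; cat > h.py <<'E'
import numpy as np,cv2
from station import env,cams
def cap(n,f):
    im,d=cams.capture(n); cv2.imwrite('pics/'+f,im[:,:,::-1]); return im,d
def pts(n,uv,z):
    m=cams.camera_model(n);K=np.array(m['mtx']);T=np.linalg.inv(np.array(m['camera_from_world']))
    uv=np.atleast_2d(uv).astype(float)
    r=np.c_[uv,np.ones(len(uv))]@np.linalg.inv(K).T@T[:3,:3].T;c=T[:3,3]
    return c+r*((z-c[2])/r[:,2])[:,None]
def cloud(n,d):
    m=cams.camera_model(n);K=np.array(m['mtx']);T=np.linalg.inv(np.array(m['camera_from_world']))
    v,u=np.mgrid[:d.shape[0],:d.shape[1]]
    p=np.stack([(u-K[0,2])/K[0,0]*d,(v-K[1,2])/K[1,1]*d,d],-1)
    return p@T[:3,:3].T+T[:3,3]
E
python3 - <<'E'
from h import *
a,d=cap('top','t1.png');b,_=cap('scene','s1.png')
print(env.observe())
for n in('top','scene'):print(np.linalg.inv(np.array(cams.camera_model(n)['camera_from_world'])).round(2))
E
```

```text
pics
{'t': 0.1, 'qpos': array([ 1.30498324e+00,  8.73812047e-02,  1.75224626e-01,  1.65985718e+00,
       -1.94723191e-05,  1.57079529e+00]), 'joint_vel': array([ 0.00167513, -0.00132361,  0.0010529 ,  0.00069132,  0.00049076,
        0.00080167]), 'joint_efforts': array([-1.10513060e-04, -5.21559656e+01,  4.65653980e+01,  1.60887802e-02,
        5.98277848e-05,  5.56806697e-06]), 'tcp_pos': array([144.42711483, 530.46218965, 230.67289324]), 'tool_rot': array([ 1.32515065e-01,  9.91180804e-01, -6.04638709e-04, -7.10145064e-05]), 'contact_force': array([-0.10936008, -0.42463911, -0.65283095]), 'torque': array([ 0.04709594, -0.0276171 ,  0.01228104]), 'gripper_force': 0.0, 'gripper_width': 0.9992450170826538}
[[ 0.00000e+00 -1.00000e+00  7.00000e-02  4.33060e+02]
 [-1.00000e+00 -0.00000e+00  1.00000e-02 -1.08100e+01]
 [-1.00000e-02 -7.00000e-02 -1.00000e+00  1.35515e+03]
 [ 0.00000e+00  0.00000e+00  0.00000e+00  1.00000e+00]]
[[ 1.00000e-01  8.30000e-01 -5.40000e-01  1.33512e+03]
 [ 1.00000e+00 -8.00000e-02  6.00000e-02 -8.11600e+01]
 [ 1.00000e-02 -5.50000e-01 -8.40000e-01  1.37037e+03]
 [ 0.00000e+00  0.00000e+00  0.00000e+00  1.00000e+00]]
```

View pics/t1.png

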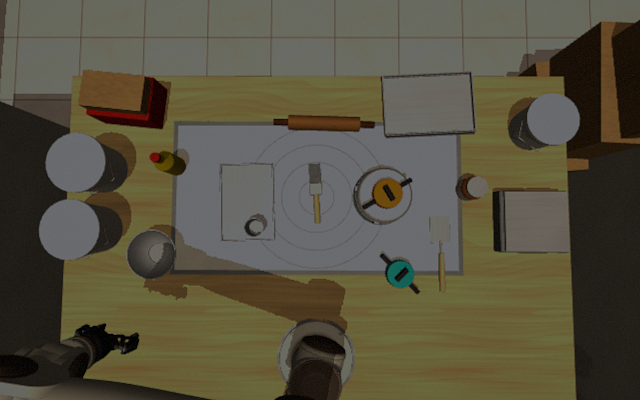

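View pics/s1.png

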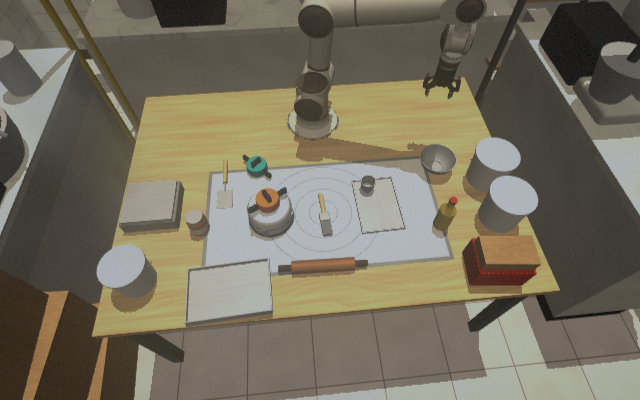

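The top view shows the orange lid at about (388,193), with ears running from (365,207) to (411,180). The tray is around (247,202) with the cup at (256,226). The turquoise decoy is at (400,273), and the gripper is clear of everything at lower left.

```bash
cat > look.py <<'E'
from h import *
def lid(zt=153,name='top',f='tmp.png',blackr=100):
    im,d=cap(name,f); h=cv2.cvtColor(im,cv2.COLOR_RGB2HSV)
    m=((h[...,0]>8)&(h[...,0]<20)&(h[...,1]>200)&(h[...,2]>90)).astype(np.uint8)
    n,l,s,c=cv2.connectedComponentsWithStats(m)
    ok=[i for i in range(1,n) if s[i,4]>60]
    for i in ok: print('orange',s[i],c[i].round(1))
    return im,d,m,h
if __name__=='__main__':
    im,d,m,h=lid()
    for n in('top',):
        P=cloud(n,d)
        box=(slice(165,222),slice(355,420))
        p=P[box];z=p[...,2];print('z pct',np.percentile(z,[1,20,50,80,90,95,99]).round(0))
        mm=m[box]>0
        uv=np.argwhere(mm)[:,::-1]+[355,165]
        (c,r),_=cv2.minEnclosingCircle(uv.astype(np.float32)),0
        print('circ',c,r,pts(n,c,153),'depthz',np.median(z[mm]))
        dk=(h[box][...,2]<45)&(z>120)
        uv2=np.argwhere(dk)[:,::-1]+[355,165]
        q=pts(n,uv2,145)-pts(n,c,145);rr=np.hypot(q[:,0],q[:,1]);
        e=q[(rr>50)&(rr<95)];print(len(e));a=np.arctan2(e[:,1],e[:,0])
        print('ear yaw deg',np.degrees(np.angle(np.exp(2j*a).mean())/2), 'rmax',rr[rr<100].max())
        # tray
        g=(P[...,2]>-20)&(P[...,2]<40)
        gray=cv2.cvtColor(im,cv2.COLOR_RGB2GRAY)
        cv2.imwrite('pics/crop.png',cv2.resize(np.clip(np.hstack([im[150:260,200:300],im[150:260,340:440]])[:,:,::-1]*1.8,0,255).astype(np.uint8),None,fx=4,fy=4,interpolation=cv2.INTER_CUBIC))
        for px in((222,164),(273,164),(275,240),(221,241),(256,226)):print(px,pts(n,px,12)[0].round(0))
E
python3 look.py
```

```text
orange [374 179  28  29 367] [388.8 191.5]
z pct [ -6.   0.  95. 142. 150. 153. 174.]
circ (387.45428466796875, 192.84194946289062) 14.385198593139648 [[ 532.18215847 -212.24059513  153.        ]] depthz 150.34246833019415
93
ear yaw deg -59.36488151491207 rmax 86.99659764725135
(222, 164) [640. 321.  12.]
(273, 164) [641. 148.  12.]
(275, 240) [386. 139.  12.]
(221, 241) [382. 319.  12.]
(256, 226) [432. 203.  12.]
```

View pics/crop.png

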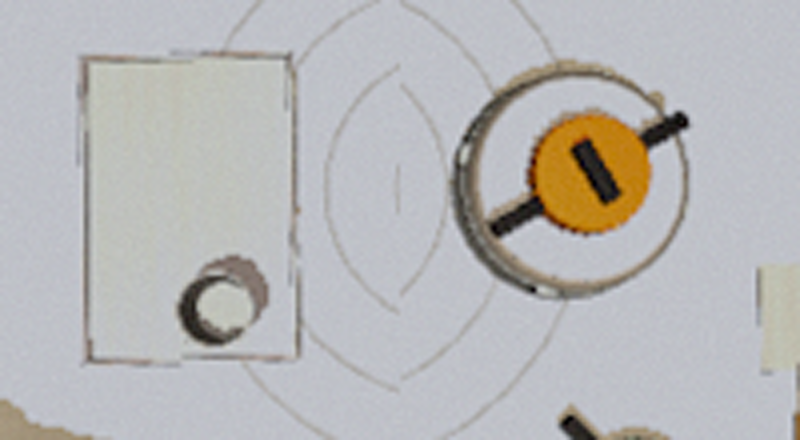

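Lid axis is at about (532,-212) with ears at -59°/121°. The tray centre is about (512,232), and its free half is at x>512. Next I square the tool, shut the fingers and travel over to the drum.

```bash
python3 -m jog '[{"az":-0.127,"grip":-1},{"az":-0.127,"grip":-1},{"dx":-0.193,"dy":-0.322,"grip":-1},{"dx":-0.193,"dy":-0.322,"grip":-1},{"dx":-0.193,"dy":-0.322,"grip":-1}]' 40
R='x'; python3 -m jog '[{"dx":-0.193,"dy":-0.322,"grip":-1},{"dx":-0.193,"dy":-0.322,"grip":-1},{"dx":-0.193,"dy":-0.322,"grip":-1},{"dx":-0.193,"dy":-0.322,"grip":-1},{"dx":-0.193,"dy":-0.322,"grip":-1}]'
python3 -m jog '[{"dx":-0.193,"dy":-0.322,"grip":-1},{"dx":-0.193,"dy":-0.322,"grip":-1},{"dx":-0.193,"dy":-0.322,"grip":-1},{"dx":-0.193,"dy":-0.322,"grip":-1},{"dx":-0.193,"dy":-0.322,"grip":-1}]'
python3 -c "
from h import *
o=env.observe();print(o['qpos'],o['tcp_pos'],o['tool_rot'])"
```

```text
[1.30500342e+00 8.73435459e-02 1.75331996e-01 1.65979312e+00
 2.22308013e-05 1.57084909e+00] [144.42127442 530.5282226  230.74866456] [ 1.32531743e-01  9.91178633e-01 -4.98256156e-04 -7.78099412e-05]validation failed for argument at $[0]...
validation failed for argument at $[0]...
validation failed for argument at $[0]...
```

```bash
python3 -m jog '[{"ax":0,"ay":0,"az":-0.127,"dx":0,"dy":0,"dz":0,"grip":-1},{"ax":0,"ay":0,"az":-0.127,"dx":0,"dy":0,"dz":0,"grip":-1},{"ax":0,"ay":0,"az":0,"dx":-0.193,"dy":-0.322,"dz":0,"grip":-1},{"ax":0,"ay":0,"az":0,"dx":-0.193,"dy":-0.322,"dz":0,"grip":-1},{"ax":0,"ay":0,"az":0,"dx":-0.193,"dy":-0.322,"dz":0,"grip":-1}]' 40
```

```text
t: 0.65
tcp_pos: [214.3, 413.4, 230.8]
tool_rot: [-0.001, 1.0, -0.0, -0.0]
contact_force: [0.2, 0.9, -0.1]
gripper_width: 0.137
gripper_force: 0.0
```

```bash
python3 -m jog '[{"ax":0,"ay":0,"az":0,"dx":-0.2,"dy":-0.333,"dz":0,"grip":-1},{"ax":0,"ay":0,"az":0,"dx":-0.2,"dy":-0.333,"dz":0,"grip":-1},{"ax":0,"ay":0,"az":0,"dx":-0.2,"dy":-0.333,"dz":0,"grip":-1},{"ax":0,"ay":0,"az":0,"dx":-0.2,"dy":-0.333,"dz":0,"grip":-1},{"ax":0,"ay":0,"az":0,"dx":-0.2,"dy":-0.333,"dz":0,"grip":-1}]'
python3 -m jog '[{"ax":0,"ay":0,"az":0,"dx":-0.2,"dy":-0.333,"dz":0,"grip":-1},{"ax":0,"ay":0,"az":0,"dx":-0.2,"dy":-0.333,"dz":0,"grip":-1},{"ax":0,"ay":0,"az":0,"dx":-0.2,"dy":-0.333,"dz":0,"grip":-1},{"ax":0,"ay":0,"az":0,"dx":-0.2,"dy":-0.333,"dz":0,"grip":-1},{"ax":0,"ay":0,"az":0,"dx":-0.2,"dy":-0.333,"dz":0,"grip":-1}]'
python3 -m jog '[{"ax":0,"ay":0,"az":0,"dx":-0.2,"dy":-0.333,"dz":0,"grip":-1},{"ax":0,"ay":0,"az":0,"dx":-0.2,"dy":-0.333,"dz":0,"grip":-1},{"ax":0,"ay":0,"az":0,"dx":-0.2,"dy":-0.333,"dz":0,"grip":-1},{"ax":0,"ay":0,"az":0,"dx":-0.2,"dy":-0.333,"dz":0,"grip":-1},{"ax":0,"ay":0,"az":0,"dx":0,"dy":0,"dz":0,"grip":-1}]'
python3 - <<'E'
from h import *
im,d=cap('scene','s2.png'); print(env.observe()['qpos'],env.observe()['tcp_pos'])
cv2.imwrite('pics/s2c.png',cv2.resize(im[150:270,200:340,::-1],None,fx=4,fy=4,interpolation=cv2.INTER_CUBIC))
E
```

```text
t: 1.15
tcp_pos: [334.4, 213.3, 231.3]
tool_rot: [-0.0, 1.0, 0.0, 0.0]
contact_force: [0.9, 0.6, -0.3]
gripper_width: 0.002
gripper_force: 0.0
t: 1.65
tcp_pos: [454.6, 13.2, 231.2]
tool_rot: [0.0, 1.0, 0.0, 0.0]
contact_force: [1.6, 1.5, -0.2]
gripper_width: 0.001
gripper_force: 0.0
t: 2.15
tcp_pos: [551.5, -148.6, 228.7]
tool_rot: [0.002, 1.0, -0.0, -0.001]
contact_force: [-0.6, 0.3, -0.1]
gripper_width: -0.003
gripper_force: 0.0
[-2.60307865e-01  1.37226905e-01  2.27217849e-01  1.66363034e+00
 -7.05849036e-05 -2.57400791e-01] [ 550.50607879 -146.64878422  229.43067575]
```

View pics/s2c.png

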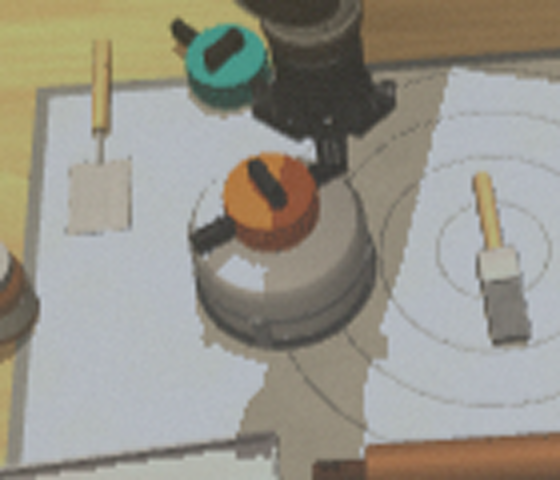

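The shut fingers are just clockwise of the ear at crop (325,185), and high. I'll lower them beside the ear and work out the table for the round trip.

```bash
python3 -m jog '[{"ax":0,"ay":0,"az":0,"dx":0,"dy":0,"dz":0.28,"grip":-1},{"ax":0,"ay":0,"az":0,"dx":0,"dy":0,"dz":0.28,"grip":-1},{"ax":0,"ay":0,"az":0,"dx":0,"dy":0,"dz":0.28,"grip":-1},{"ax":0,"ay":0,"az":0,"dx":0,"dy":0,"dz":0,"grip":-1}]'
python3 - <<'E'
import numpy as np
c=np.array([532,-212.]);a0=75
P=[c+69*np.array([np.cos(np.radians(a0+24*k)),np.sin(np.radians(a0+24*k))]) for k in range(16)]
for k in range(15):
    d=P[k+1]-P[k];print(k,'dx %.3f dy %.3f'%(-d[0]/120,d[1]/120),P[k+1].round(0))
print(P[0])
E
```

```text
t: 2.6
tcp_pos: [547.4, -143.0, 126.2]
tool_rot: [-0.001, 1.0, 0.001, -0.003]
contact_force: [-0.9, -0.9, -0.9]
gripper_width: -0.0
gripper_force: 0.0
0 dx 0.239 dy 0.013 [ 521. -144.]
1 dx 0.223 dy -0.086 [ 494. -154.]
2 dx 0.169 dy -0.169 [ 474. -174.]
3 dx 0.086 dy -0.223 [ 464. -201.]
4 dx -0.013 dy -0.239 [ 465. -230.]
5 dx -0.109 dy -0.213 [ 478. -255.]
6 dx -0.186 dy -0.150 [ 501. -273.]
7 dx -0.231 dy -0.062 [ 528. -281.]
8 dx -0.236 dy 0.037 [ 557. -276.]
9 dx -0.201 dy 0.130 [ 581. -261.]
10 dx -0.130 dy 0.201 [ 596. -237.]
11 dx -0.037 dy 0.236 [ 601. -208.]
12 dx 0.062 dy 0.231 [ 593. -181.]
13 dx 0.150 dy 0.186 [ 575. -158.]
14 dx 0.213 dy 0.109 [ 550. -145.]
[ 549.85851411 -145.35111799]
```

```bash
python3 -m jog '[{"ax":0,"ay":0,"az":0,"dx":0.12,"dy":0.007,"dz":-0.002,"grip":-1},{"ax":0,"ay":0,"az":0,"dx":0.12,"dy":0.006,"dz":-0.002,"grip":-1},{"ax":0,"ay":0,"az":0,"dx":0.111,"dy":-0.043,"dz":-0.002,"grip":-1},{"ax":0,"ay":0,"az":0,"dx":0.111,"dy":-0.043,"dz":-0.002,"grip":-1},{"ax":0,"ay":0,"az":0,"dx":0.169,"dy":-0.169,"dz":-0.005,"grip":-1}]'
python3 - <<'E'
from h import *
im,d=cap('top','t3.png')
cv2.imwrite('pics/t3c.png',cv2.resize(im[150:260,340:440,::-1],None,fx=4,fy=4,interpolation=cv2.INTER_CUBIC)*2)
o=env.observe();print(o['tcp_pos'],o['contact_force'])
E
```

```text
t: 3.1
tcp_pos: [474.3, -173.2, 133.3]
tool_rot: [-0.001, 1.0, -0.0, 0.001]
contact_force: [0.7, 0.3, 0.0]
gripper_width: 0.002
gripper_force: 0.5
[ 471.60993775 -175.86345496  133.45676648] [ 1.02906805 -3.34005398  1.18728218]
```

View pics/t3c.png

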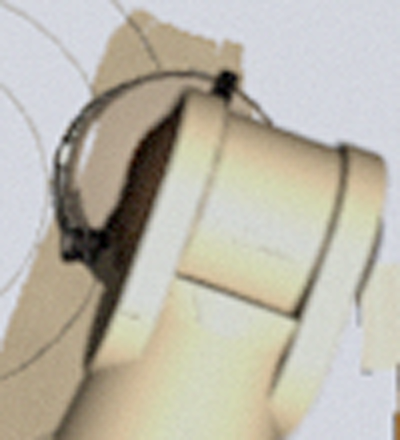

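The far ear has moved to crop (225,85), about -22°, so the lid is turning with the push. I'll continue round in 24° steps.

```bash
python3 -m jog '[{"ax":0,"ay":0,"az":0,"dx":0.086,"dy":-0.223,"dz":-0.004,"grip":-1},{"ax":0,"ay":0,"az":0,"dx":-0.013,"dy":-0.239,"dz":-0.004,"grip":-1},{"ax":0,"ay":0,"az":0,"dx":-0.109,"dy":-0.213,"dz":-0.004,"grip":-1},{"ax":0,"ay":0,"az":0,"dx":-0.186,"dy":-0.15,"dz":-0.004,"grip":-1},{"ax":0,"ay":0,"az":0,"dx":-0.231,"dy":-0.062,"dz":-0.004,"grip":-1}]'
python3 -m jog '[{"ax":0,"ay":0,"az":0,"dx":-0.236,"dy":0.037,"dz":-0.004,"grip":-1},{"ax":0,"ay":0,"az":0,"dx":-0.201,"dy":0.13,"dz":-0.004,"grip":-1},{"ax":0,"ay":0,"az":0,"dx":-0.13,"dy":0.201,"dz":-0.004,"grip":-1},{"ax":0,"ay":0,"az":0,"dx":-0.037,"dy":0.236,"dz":-0.004,"grip":-1},{"ax":0,"ay":0,"az":0,"dx":0.062,"dy":0.231,"dz":-0.004,"grip":-1}]'
```

```text
t: 3.65
tcp_pos: [528.3, -282.1, 135.4]
tool_rot: [0.001, 1.0, -0.0, 0.0]
contact_force: [-0.1, -0.2, -0.7]
gripper_width: 0.001
gripper_force: 0.4
t: 4.15
tcp_pos: [594.4, -179.4, 136.9]
tool_rot: [0.0, 1.0, -0.0, 0.0]
contact_force: [-0.5, -0.3, -0.5]
gripper_width: 0.0
gripper_force: 0.3
```

```bash
python3 -m jog '[{"ax":0,"ay":0,"az":0,"dx":0.15,"dy":0.186,"dz":-0.003,"grip":-1},{"ax":0,"ay":0,"az":0,"dx":0.213,"dy":0.109,"dz":-0.003,"grip":-1},{"ax":0,"ay":0,"az":0,"dx":0.239,"dy":0.013,"dz":-0.003,"grip":-1},{"ax":0,"ay":0,"az":0,"dx":0.223,"dy":-0.086,"dz":-0.003,"grip":-1},{"ax":0,"ay":0,"az":0,"dx":0.169,"dy":-0.169,"dz":-0.003,"grip":-1}]'
python3 - <<'E'
from h import *
im,d=cap('top','t4.png')
cv2.imwrite('pics/t4c.png',cv2.resize(im[150:260,340:440,::-1],None,fx=4,fy=4,interpolation=cv2.INTER_CUBIC)*2)
o=env.observe();print(o['tcp_pos'],o['contact_force'])
E
```

```text
t: 4.65
tcp_pos: [473.2, -173.1, 139.8]
tool_rot: [-0.001, 1.0, -0.0, 0.001]
contact_force: [1.4, 0.5, 0.8]
gripper_width: -0.001
gripper_force: 0.4
[ 471.14105132 -175.7492169   140.03706298] [ 1.23243569 -3.22346118  1.26663763]
```

View pics/t4c.png

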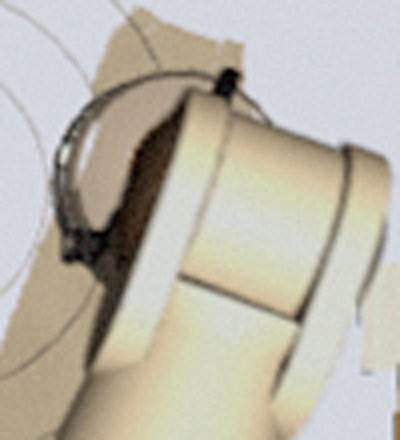

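Exactly one turn on, the ear is at the same place (225,85), so 1.1 turns are done. 22 more steps reach about 2.57 turns.

```bash
python3 -m jog '[{"ax":0,"ay":0,"az":0,"dx":0.086,"dy":-0.223,"dz":-0.004,"grip":-1},{"ax":0,"ay":0,"az":0,"dx":-0.013,"dy":-0.239,"dz":-0.004,"grip":-1},{"ax":0,"ay":0,"az":0,"dx":-0.109,"dy":-0.213,"dz":-0.004,"grip":-1},{"ax":0,"ay":0,"az":0,"dx":-0.186,"dy":-0.15,"dz":-0.004,"grip":-1},{"ax":0,"ay":0,"az":0,"dx":-0.231,"dy":-0.062,"dz":-0.004,"grip":-1}]'
python3 -m jog '[{"ax":0,"ay":0,"az":0,"dx":-0.236,"dy":0.037,"dz":-0.004,"grip":-1},{"ax":0,"ay":0,"az":0,"dx":-0.201,"dy":0.13,"dz":-0.004,"grip":-1},{"ax":0,"ay":0,"az":0,"dx":-0.13,"dy":0.201,"dz":-0.004,"grip":-1},{"ax":0,"ay":0,"az":0,"dx":-0.037,"dy":0.236,"dz":-0.004,"grip":-1},{"ax":0,"ay":0,"az":0,"dx":0.062,"dy":0.231,"dz":-0.004,"grip":-1}]'
python3 -m jog '[{"ax":0,"ay":0,"az":0,"dx":0.15,"dy":0.186,"dz":-0.004,"grip":-1},{"ax":0,"ay":0,"az":0,"dx":0.213,"dy":0.109,"dz":-0.004,"grip":-1},{"ax":0,"ay":0,"az":0,"dx":0.239,"dy":0.013,"dz":-0.004,"grip":-1},{"ax":0,"ay":0,"az":0,"dx":0.223,"dy":-0.086,"dz":-0.004,"grip":-1},{"ax":0,"ay":0,"az":0,"dx":0.169,"dy":-0.169,"dz":-0.004,"grip":-1}]'
```

```text
t: 5.2
tcp_pos: [528.6, -282.0, 141.9]
tool_rot: [0.001, 1.0, -0.0, 0.0]
contact_force: [-0.2, -0.1, -0.5]
gripper_width: 0.0
gripper_force: 0.3
t: 5.7
tcp_pos: [594.6, -179.2, 143.4]
tool_rot: [0.0, 1.0, -0.0, -0.0]
contact_force: [-0.6, -0.6, 0.6]
gripper_width: -0.005
gripper_force: 0.3
t: 6.2
tcp_pos: [473.4, -173.0, 146.9]
tool_rot: [-0.001, 1.0, -0.0, 0.001]
contact_force: [1.7, -0.1, 0.1]
gripper_width: 0.001
gripper_force: 0.3
```

```bash
python3 -m jog '[{"ax":0,"ay":0,"az":0,"dx":0.086,"dy":-0.223,"dz":-0.004,"grip":-1},{"ax":0,"ay":0,"az":0,"dx":-0.013,"dy":-0.239,"dz":-0.004,"grip":-1},{"ax":0,"ay":0,"az":0,"dx":-0.109,"dy":-0.213,"dz":-0.004,"grip":-1},{"ax":0,"ay":0,"az":0,"dx":-0.186,"dy":-0.15,"dz":-0.004,"grip":-1},{"ax":0,"ay":0,"az":0,"dx":-0.231,"dy":-0.062,"dz":-0.004,"grip":-1}]'
python3 -m jog '[{"ax":0,"ay":0,"az":0,"dx":-0.118,"dy":0.018,"dz":-0.002,"grip":-1},{"ax":0,"ay":0,"az":0,"dx":-0.118,"dy":0.018,"dz":-0.002,"grip":-1},{"ax":0,"ay":0,"az":0,"dx":-0.1,"dy":0.065,"dz":-0.002,"grip":-1},{"ax":0,"ay":0,"az":0,"dx":-0.1,"dy":0.065,"dz":-0.002,"grip":-1},{"ax":0,"ay":0,"az":0,"dx":0,"dy":0,"dz":0,"grip":-1}]'
python3 -m jog '[{"ax":0,"ay":0,"az":0,"dx":0.1,"dy":-0.1,"dz":0,"grip":-1},{"ax":0,"ay":0,"az":0,"dx":0,"dy":0,"dz":-0.35,"grip":-1},{"ax":0,"ay":0,"az":0,"dx":0,"dy":0,"dz":-0.4,"grip":-1},{"ax":0,"ay":0,"az":0,"dx":0.4,"dy":0,"dz":-0.05,"grip":1},{"ax":0,"ay":0,"az":0,"dx":0.4,"dy":0,"dz":0,"grip":1}]'
python3 -m jog '[{"ax":0,"ay":0,"az":0,"dx":0.4,"dy":0,"dz":0,"grip":1},{"ax":0,"ay":0,"az":0,"dx":0.4,"dy":0,"dz":0,"grip":1},{"ax":0,"ay":0,"az":0,"dx":0.2,"dy":0,"dz":0,"grip":1}]'
python3 - <<'E'
from h import *
a,d=cap('top','t5.png');b,_=cap('scene','s5.png')
A=cv2.resize(a[150:250,340:440,::-1],None,fx=4,fy=4,interpolation=cv2.INTER_CUBIC)
B=cv2.resize(b[150:250,220:320,::-1],None,fx=4,fy=4,interpolation=cv2.INTER_CUBIC)
cv2.imwrite('pics/c5.png',np.clip(np.hstack([A,B])*1.6,0,255))
h=cv2.cvtColor(a,cv2.COLOR_RGB2HSV);P=cloud('top',d)
box=(slice(165,222),slice(355,420))
m=((h[...,0]>8)&(h[...,0]<20)&(h[...,1]>200)&(h[...,2]>70))[box]
uv=np.argwhere(m)[:,::-1]+[355,165]
c,r=cv2.minEnclosingCircle(uv.astype(np.float32))
print(c,r,pts('top',c,174),'depth z',np.median(P[box][...,2][m]))
dk=(h[box][...,2]<45)&(P[box][...,2]>135);u2=np.argwhere(dk)[:,::-1]+[355,165]
q=pts('top',u2,166)-pts('top',c,166);rr=np.hypot(q[:,0],q[:,1]);e=q[(rr>50)&(rr<92)];print(len(e))
print(np.degrees(np.angle(np.exp(2j*np.arctan2(e[:,1],e[:,0])).mean())/2))
f=(rr<32);print('fin',f.sum(),pts('top',u2[f],175).mean(0))
E
```

```text
t: 6.7
tcp_pos: [528.6, -281.9, 149.2]
tool_rot: [0.001, 1.0, -0.0, 0.0]
contact_force: [-1.3, 0.3, 0.2]
gripper_width: 0.002
gripper_force: 0.3
t: 7.2
tcp_pos: [582.4, -258.7, 149.3]
tool_rot: [-0.001, 1.0, 0.0, 0.0]
contact_force: [-0.7, -0.4, 0.1]
gripper_width: -0.001
gripper_force: 0.0
t: 7.7
tcp_pos: [473.2, -273.2, 247.3]
tool_rot: [-0.0, 1.0, -0.001, 0.002]
contact_force: [-0.6, 0.1, 0.1]
gripper_width: 0.332
gripper_force: 0.0
t: 8.0
tcp_pos: [349.4, -271.8, 245.9]
tool_rot: [0.001, 1.0, -0.001, 0.0]
contact_force: [1.2, -1.0, 0.5]
gripper_width: 0.845
gripper_force: 0.0
(388.3888854980469, 192.0) 14.747455596923828 [[ 532.94155746 -211.49242327  174.        ]] depth z 172.24390359608492
109
-18.382165129223946
fin 80 [ 534.26795976 -215.21853956  175.        ][ WARN:0@4.104] global loadsave.cpp:1063 imwrite_ Unsupported depth image for selected encoder is fallbacked to CV_8U.
```

View pics/c5.png

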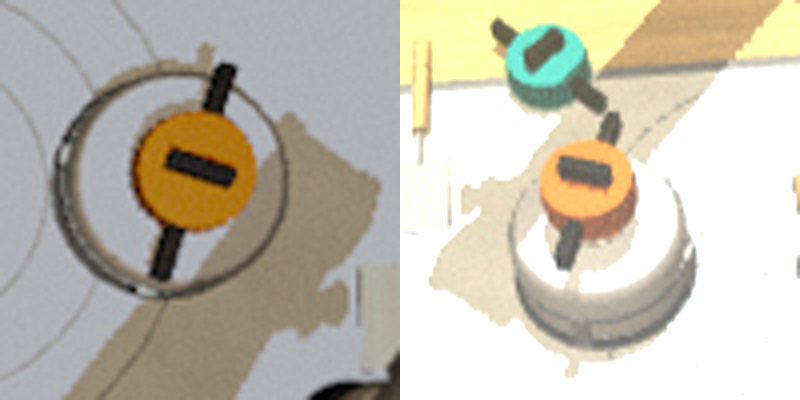

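The lid sits level with ears at -18.4°, which is 2.61 turns, and its top has risen 22 mm. The fin is at crop (200,168), about (532.7,-211.5). I'll go above it and turn the tool so the fingers close across the fin.

```bash
python3 -m jog '[{"ax":0,"ay":0,"az":0,"dx":-0.381,"dy":0.125,"dz":0,"grip":0},{"ax":0,"ay":0,"az":0,"dx":-0.381,"dy":0.125,"dz":0,"grip":0},{"ax":0,"ay":0,"az":0,"dx":-0.381,"dy":0.125,"dz":0,"grip":0},{"ax":0,"ay":0,"az":0,"dx":-0.381,"dy":0.125,"dz":0,"grip":0},{"ax":0,"ay":0,"az":-0.133,"dx":0,"dy":0,"dz":0,"grip":0}]'
python3 -m jog '[{"ax":0,"ay":0,"az":-0.133,"dx":0,"dy":0,"dz":0,"grip":0},{"ax":0,"ay":0,"az":-0.133,"dx":0,"dy":0,"dz":0,"grip":0},{"ax":0,"ay":0,"az":-0.133,"dx":0,"dy":0,"dz":0,"grip":0},{"ax":0,"ay":0,"az":-0.133,"dx":0,"dy":0,"dz":0,"grip":0},{"ax":0,"ay":0,"az":-0.133,"dx":0,"dy":0,"dz":0,"grip":0}]'
python3 -m jog '[{"ax":0,"ay":0,"az":-0.133,"dx":0,"dy":0,"dz":0,"grip":0},{"ax":0,"ay":0,"az":-0.133,"dx":0,"dy":0,"dz":0,"grip":0},{"ax":0,"ay":0,"az":-0.133,"dx":0,"dy":0,"dz":0,"grip":0},{"ax":0,"ay":0,"az":0,"dx":0,"dy":0,"dz":0,"grip":0},{"ax":0,"ay":0,"az":0,"dx":0,"dy":0,"dz":0,"grip":0}]'
cat > go.py <<'E'
import sys
from h import *
from scipy.spatial.transform import Rotation as R
o=env.observe();r=R.from_quat(o['tool_rot']).as_matrix()
t=np.array([float(v) for v in sys.argv[1:4]])
y=r[:,1];print('pos',o['tcp_pos'].round(1),'tool y deg',np.degrees(np.arctan2(y[1],y[0])).round(1),'tilt',r[:,2].round(3),'w',o['gripper_width'],'q',o['qpos'].round(2))
print('total units',(r.T@(t-o['tcp_pos'])/120).round(3))
E
python3 go.py 532.7 -211.5 178
```

```text
t: 8.6
tcp_pos: [540.1, -210.2, 242.0]
tool_rot: [-0.071, 0.997, 0.001, -0.001]
contact_force: [-0.8, 0.0, -0.4]
gripper_width: 0.5
gripper_force: 0.0
t: 9.1
tcp_pos: [536.2, -212.2, 245.0]
tool_rot: [-0.408, 0.913, -0.0, -0.0]
contact_force: [-0.2, -0.6, -0.1]
gripper_width: 0.5
gripper_force: 0.0
t: 9.6
tcp_pos: [536.2, -212.1, 245.1]
tool_rot: [-0.585, 0.811, -0.0, -0.0]
contact_force: [0.4, -0.4, 0.0]
gripper_width: 0.504
gripper_force: 0.0
pos [ 536.2 -212.1  245.1] tool y deg 161.6 tilt [-0. -0. -1.] w 0.5038914701203813 q [-0.38  0.16  0.28  1.69 -0.   -1.63]
total units [0.004 0.029 0.559]
```

```bash
python3 -m jog '[{"ax":0,"ay":0,"az":0,"dx":0.004,"dy":0.029,"dz":0.22,"grip":0},{"ax":0,"ay":0,"az":0,"dx":0,"dy":0,"dz":0.2,"grip":0},{"ax":0,"ay":0,"az":0,"dx":0,"dy":0,"dz":0.1,"grip":0},{"ax":0,"ay":0,"az":0,"dx":0,"dy":0,"dz":0.03,"grip":0},{"ax":0,"ay":0,"az":0,"dx":0,"dy":0,"dz":0,"grip":0}]'
python3 -m jog '[{"ax":0,"ay":0,"az":0,"dx":0,"dy":0,"dz":0,"grip":-1},{"ax":0,"ay":0,"az":0,"dx":0,"dy":0,"dz":0,"grip":-1},{"ax":0,"ay":0,"az":0,"dx":0,"dy":0,"dz":0,"grip":-1},{"ax":0,"ay":0,"az":0,"dx":0,"dy":0,"dz":0,"grip":-1},{"ax":0,"ay":0,"az":0,"dx":0,"dy":0,"dz":0,"grip":-1}]' 50
```

```text
t: 10.1
tcp_pos: [532.7, -211.3, 179.4]
tool_rot: [-0.586, 0.81, 0.0, -0.0]
contact_force: [0.4, 0.7, -0.3]
gripper_width: 0.5
gripper_force: 0.0
t: 10.6
tcp_pos: [533.2, -211.5, 180.4]
tool_rot: [-0.587, 0.81, -0.001, 0.001]
contact_force: [0.3, -0.1, 6.3]
gripper_width: 0.144
gripper_force: 52.1
```

```bash
python3 -m jog '[{"ax":0,"ay":0,"az":0,"dx":0,"dy":0,"dz":-0.02,"grip":-1},{"ax":0,"ay":0,"az":0,"dx":0,"dy":0,"dz":-0.03,"grip":-1},{"ax":0,"ay":0,"az":0,"dx":0,"dy":0,"dz":0,"grip":-1}]'
```

```text
t: 10.9
tcp_pos: [532.6, -211.3, 185.2]
tool_rot: [-0.587, 0.81, 0.0, -0.0]
contact_force: [0.4, -0.9, -4.2]
gripper_width: 0.148
gripper_force: 50.9
```

The lid is free, with only its weight (about 4 N) on the wrist. I'll lift it, turn it to a diagonal so the ears stay inside the tray, and carry it over.

```bash
python3 -m jog '[{"ax":0,"ay":0,"az":0,"dx":0,"dy":0,"dz":-0.15,"grip":-1},{"ax":0,"ay":0,"az":0,"dx":0,"dy":0,"dz":-0.25,"grip":-1},{"ax":0,"ay":0,"az":0,"dx":0,"dy":0,"dz":-0.15,"grip":-1},{"ax":0,"ay":0,"az":0.09,"dx":0,"dy":0,"dz":0,"grip":-1},{"ax":0,"ay":0,"az":0.09,"dx":0,"dy":0,"dz":0,"grip":-1}]'
python3 -m jog '[{"ax":0,"ay":0,"az":0.09,"dx":0,"dy":0,"dz":0,"grip":-1},{"ax":0,"ay":0,"az":0.09,"dx":0,"dy":0,"dz":0,"grip":-1},{"ax":0,"ay":0,"az":0.09,"dx":0,"dy":0,"dz":0,"grip":-1},{"ax":0,"ay":0,"az":0,"dx":-0.08,"dy":0.07,"dz":0,"grip":-1},{"ax":0,"ay":0,"az":0,"dx":-0.16,"dy":0.13,"dz":0,"grip":-1}]'
python3 go.py 573 232 245
```

```text
t: 11.4
tcp_pos: [532.8, -211.3, 251.5]
tool_rot: [-0.506, 0.862, -0.0, 0.0]
contact_force: [0.2, -0.5, -4.1]
gripper_width: 0.147
gripper_force: 50.9
t: 11.9
tcp_pos: [536.0, -174.0, 250.6]
tool_rot: [-0.381, 0.924, 0.0, -0.0]
contact_force: [0.6, 0.2, -3.7]
gripper_width: 0.147
gripper_force: 50.8
pos [ 536.  -174.   250.6] tool y deg 134.8 tilt [-0.001  0.    -1.   ] w 0.14656411572340072 q [-0.31  0.13  0.26  1.7   0.   -1.1 ]
total units [-2.604  2.181  0.047]
```

```bash
python3 -m jog '[{"ax":0,"ay":0,"az":0,"dx":-0.22,"dy":0.184,"dz":0,"grip":-1},{"ax":0,"ay":0,"az":0,"dx":-0.22,"dy":0.184,"dz":0,"grip":-1},{"ax":0,"ay":0,"az":0,"dx":-0.22,"dy":0.184,"dz":0,"grip":-1},{"ax":0,"ay":0,"az":0,"dx":-0.22,"dy":0.184,"dz":0,"grip":-1},{"ax":0,"ay":0,"az":0,"dx":-0.22,"dy":0.184,"dz":0,"grip":-1}]'
python3 -m jog '[{"ax":0,"ay":0,"az":0,"dx":-0.22,"dy":0.184,"dz":0,"grip":-1},{"ax":0,"ay":0,"az":0,"dx":-0.22,"dy":0.184,"dz":0,"grip":-1},{"ax":0,"ay":0,"az":0,"dx":-0.22,"dy":0.184,"dz":0,"grip":-1},{"ax":0,"ay":0,"az":0,"dx":-0.22,"dy":0.184,"dz":0,"grip":-1},{"ax":0,"ay":0,"az":0,"dx":-0.22,"dy":0.184,"dz":0,"grip":-1}]'
python3 -m jog '[{"ax":0,"ay":0,"az":0,"dx":-0.22,"dy":0.184,"dz":0,"grip":-1},{"ax":0,"ay":0,"az":0,"dx":-0.1,"dy":0.08,"dz":0,"grip":-1},{"ax":0,"ay":0,"az":0,"dx":0,"dy":0,"dz":0,"grip":-1},{"ax":0,"ay":0,"az":0,"dx":0,"dy":0,"dz":0,"grip":-1}]'
python3 go.py 573 232 60
python3 - <<'E'
from h import *
b,_=cap('scene','s6.png')
cv2.imwrite('pics/s6c.png',cv2.resize(b[120:270,300:460,::-1],None,fx=4,fy=4,interpolation=cv2.INTER_CUBIC))
E
```

```text
t: 12.4
tcp_pos: [551.6, -0.5, 251.1]
tool_rot: [-0.383, 0.924, 0.0, -0.0]
contact_force: [0.9, 0.3, -3.4]
gripper_width: 0.151
gripper_force: 50.8
t: 12.9
tcp_pos: [567.2, 170.8, 251.0]
tool_rot: [-0.383, 0.924, 0.0, -0.0]
contact_force: [0.1, -0.3, -3.7]
gripper_width: 0.148
gripper_force: 50.8
t: 13.3
tcp_pos: [572.4, 218.2, 250.9]
tool_rot: [-0.382, 0.924, -0.0, -0.0]
contact_force: [-0.7, -1.0, -4.0]
gripper_width: 0.147
gripper_force: 50.8
pos [572.4 218.2 250.9] tool y deg 134.9 tilt [-0.001 -0.001 -1.   ] w 0.14721923267144071 q [ 0.36  0.25  0.4   1.72 -0.   -0.42]
total units [-0.086  0.077  1.591]
```

View pics/s6c.png

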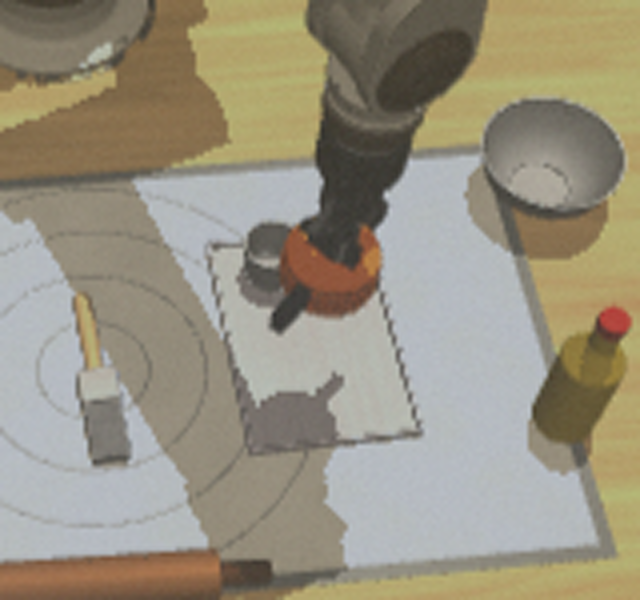

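The lid hangs level above the tray at about crop (330,265), with the cup at (268,245). Now lowering it.

```bash
python3 -m jog '[{"ax":0,"ay":0,"az":0,"dx":-0.086,"dy":0.077,"dz":0.2,"grip":-1},{"ax":0,"ay":0,"az":0,"dx":0,"dy":0,"dz":0.35,"grip":-1},{"ax":0,"ay":0,"az":0,"dx":0,"dy":0,"dz":0.35,"grip":-1},{"ax":0,"ay":0,"az":0,"dx":0,"dy":0,"dz":0.33,"grip":-1},{"ax":0,"ay":0,"az":0,"dx":0,"dy":0,"dz":0.2,"grip":-1}]'
python3 -m jog '[{"ax":0,"ay":0,"az":0,"dx":0,"dy":0,"dz":0.1,"grip":-1},{"ax":0,"ay":0,"az":0,"dx":0,"dy":0,"dz":0.05,"grip":-1},{"ax":0,"ay":0,"az":0,"dx":0,"dy":0,"dz":0,"grip":-1},{"ax":0,"ay":0,"az":0,"dx":0,"dy":0,"dz":0,"grip":-1}]'
python3 go.py 573 232 54
```

```text
t: 13.85
tcp_pos: [572.2, 230.2, 76.3]
tool_rot: [-0.381, 0.925, -0.0, -0.002]
contact_force: [-0.3, -0.2, -5.0]
gripper_width: 0.151
gripper_force: 50.7
t: 14.25
tcp_pos: [574.3, 232.2, 63.3]
tool_rot: [-0.381, 0.924, -0.0, 0.001]
contact_force: [0.1, 0.1, -4.2]
gripper_width: 0.149
gripper_force: 50.8
pos [574.3 232.2  63.3] tool y deg 134.8 tilt [ 0.002  0.001 -1.   ] w 0.14903635358341263 q [ 0.38  0.25  0.04  1.36 -0.   -0.4 ]
total units [0.009 0.007 0.078]
```

```bash
python3 -m jog '[{"ax":0,"ay":0,"az":0,"dx":0,"dy":0,"dz":0.03,"grip":-1},{"ax":0,"ay":0,"az":0,"dx":0,"dy":0,"dz":0.02,"grip":-1},{"ax":0,"ay":0,"az":0,"dx":0,"dy":0,"dz":0,"grip":-1}]'
python3 -m jog '[{"ax":0,"ay":0,"az":0,"dx":0,"dy":0,"dz":0.01,"grip":-1},{"ax":0,"ay":0,"az":0,"dx":0,"dy":0,"dz":0.01,"grip":-1},{"ax":0,"ay":0,"az":0,"dx":0,"dy":0,"dz":0,"grip":-1}]'
```

```text
t: 14.55
tcp_pos: [573.4, 232.2, 55.5]
tool_rot: [-0.381, 0.924, 0.0, -0.0]
contact_force: [-0.1, -0.1, -4.9]
gripper_width: 0.147
gripper_force: 50.8
t: 14.85
tcp_pos: [573.6, 232.2, 54.3]
tool_rot: [-0.381, 0.924, -0.0, 0.0]
contact_force: [-3.6, -1.6, 3.8]
gripper_width: 0.146
gripper_force: 51.9
```

Floor contact is made, so I release and rise.

```bash
python3 -m jog '[{"ax":0,"ay":0,"az":0,"dx":0,"dy":0,"dz":0,"grip":-0.4},{"ax":0,"ay":0,"az":0,"dx":0,"dy":0,"dz":0,"grip":0},{"ax":0,"ay":0,"az":0,"dx":0,"dy":0,"dz":0,"grip":0},{"ax":0,"ay":0,"az":0,"dx":0,"dy":0,"dz":-0.1,"grip":0},{"ax":0,"ay":0,"az":0,"dx":0,"dy":0,"dz":-0.3,"grip":0}]'
python3 -m jog '[{"ax":0,"ay":0,"az":0,"dx":0,"dy":0,"dz":-0.4,"grip":0},{"ax":0,"ay":0,"az":0,"dx":0,"dy":0,"dz":-0.4,"grip":0},{"ax":0,"ay":0,"az":0,"dx":0,"dy":0,"dz":-0.4,"grip":0},{"ax":0,"ay":0,"az":0,"dx":-0.25,"dy":-0.25,"dz":0,"grip":0},{"ax":0,"ay":0,"az":0,"dx":0.3,"dy":-0.25,"dz":0,"grip":0}]'
python3 -m jog '[{"ax":0,"ay":0,"az":0,"dx":0.3,"dy":-0.25,"dz":0,"grip":0},{"ax":0,"ay":0,"az":0,"dx":0.3,"dy":-0.25,"dz":0,"grip":0},{"ax":0,"ay":0,"az":0,"dx":0.3,"dy":-0.25,"dz":0,"grip":0},{"ax":0,"ay":0,"az":0,"dx":0.3,"dy":-0.25,"dz":0,"grip":0},{"ax":0,"ay":0,"az":0,"dx":0,"dy":0,"dz":0,"grip":0}]'
python3 - <<'E'
from h import *
a,d=cap('top','t7.png');b,_=cap('scene','s7.png')
A=cv2.resize(a[145:255,200:310,::-1],(400,400),interpolation=cv2.INTER_CUBIC)
B=cv2.resize(b[150:260,320:430,::-1],(400,400),interpolation=cv2.INTER_CUBIC)
cv2.imwrite('pics/c7.png',np.clip(np.hstack([A,B])*1.4,0,255).astype(np.uint8))
h=cv2.cvtColor(a,cv2.COLOR_RGB2HSV);P=cloud('top',d)
m=((h[...,0]>8)&(h[...,0]<20)&(h[...,1]>200)&(h[...,2]>70));m[:,:205]=0;m[:,300:]=0;m[:160]=0;m[245:]=0
q=P[m];print(m.sum(),q.mean(0).round(0),'z by quarter',[np.median(q[s,2]).round(1) for s in(q[:,0]>590,q[:,0]<560,q[:,1]>250,q[:,1]<215)])
E
```

```text
t: 15.35
tcp_pos: [571.8, 231.4, 98.9]
tool_rot: [-0.381, 0.924, 0.0, -0.003]
contact_force: [0.3, 0.2, -0.2]
gripper_width: 0.501
gripper_force: 0.0
t: 15.85
tcp_pos: [617.4, 189.2, 239.1]
tool_rot: [-0.383, 0.924, 0.001, -0.002]
contact_force: [1.4, -0.8, -3.1]
gripper_width: 0.497
gripper_force: 0.0
t: 16.35
tcp_pos: [593.4, -6.2, 246.6]
tool_rot: [-0.379, 0.925, -0.001, 0.0]
contact_force: [0.1, 0.6, 0.0]
gripper_width: 0.494
gripper_force: 0.0
391 [572. 231.  51.] z by quarter [np.float64(47.2), np.float64(46.8), np.float64(47.2), np.float64(46.8)]
```

View pics/c7.png

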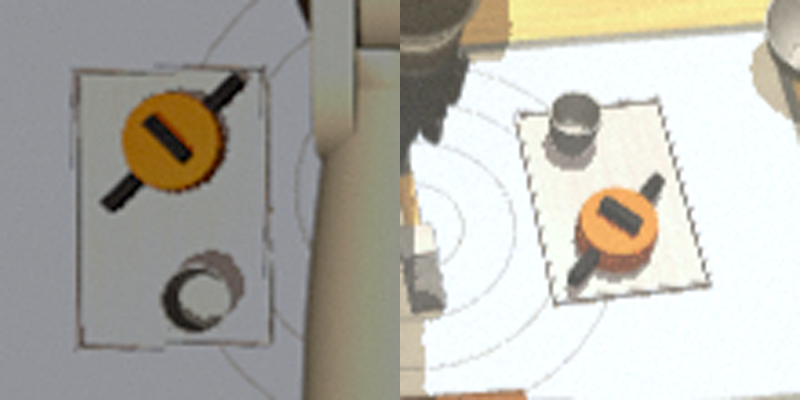

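The lid lies flat and right way up inside the tray at crop (172,142), with its top at about 47 mm all round. The cup at (200,293) hasn't moved, and the arm is clear.

```bash
python3 -c "
from station import env
print(env.job_done())"
```

```text
the job is handed in; nothing more can be done
None
```

The lid was unscrewed about 2.6 turns, lifted off by its fin and set down flat and right way up on the tray floor; the cup didn't move, and the job is handed in (no verdict was returned).

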